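# Lever open the pump's cover and hold the prime key half-way down

### The job

The small pump drive on the bench has to be primed by hand: pick up the wooden-handled flat pry blade and with it, not with the fingers, lever up the grey hinged cover on the pump, then swing the cover back past upright, where it stays. Lay the blade down flat on the bench, clear of the pump, and then press the round spring-loaded key in the well with the fingertips until its top is level with the two metal posts beside it (half of its travel, 10 of 20 mm), never pushing it down to its stop. Keep it there: the program finishes while still holding the key at that level, with the other things on the bench left where they are.

Things in the scene. Friction and masses are not known exactly. Their poses are not given: they have to be found in the camera images.
- blade_grip (a point): Centre of the pry blade's wooden handle, half-way up. The handle is a bar 70 mm long (x), 20 mm wide (y), 22 mm tall (z), lying on the bench, so this point is 11 mm above the bench. x axis points along the tool to the blade's tip, z up. Total mass about 90 g, centre of mass about 7 mm ahead of this point (towards the tip).
- blade_tip (a point): Middle of the far end of the steel blade, 95 mm from blade_grip along x and at the same height as it. The blade is flat: 18 mm wide, 2.5 mm thick, 54 mm of it free in front of a short 10 mm thick ferrule. (The other wooden-handled tool, the driver, has a thin round 7 mm shaft.)
- pump: White box-shaped pump drive fixed to the bench, 160 mm wide (y), 80 mm high. Origin on the bench straight below the key's axis. x points away from its front; front face at x = -65 mm, far end at about +210 mm. From x = -60 to +60 mm an open well (inside 140 mm wide, floor 20 mm above the bench, rim at 80 mm) under the cover; behind it solid, 80 mm high.
- cover (a joint): Opening angle of the cover in rad: 0 shut, 1.57 upright, 2.3 its stop leaning back. A stiff hinge: it stays where it is left; about 0.6 to 1.2 N at the lip moves it.
- cover_hinge (a point): Middle of the hinge line (along the pump's y), fixed to the pump at its x = +58 mm, 80 mm above the bench; axes as the pump.
- cover_lip (a point): Middle of the front lip of the cover, lower edge; moves with the cover. The cover is a flat grey plate, 131 mm from hinge to lip, 150 mm wide, 5 mm thick, about 60 g. Shut, its underside is 80 mm above the bench and the lip at the pump's x = -73 mm, 8 mm beyond the front face.
- prime_key (a joint): Travel of the key in m: 0 released, 0.010 level with the gauge posts, 0.020 at its stop. Spring: about 2 N to start it, 6.3 N at 10 mm, 11 N at the stop; it springs back when let go.
- key_top (a point): Centre of the top of the round black key, moves with it; 66 mm above the bench when released. The cap is 32 mm across and 8 mm thick, on a stem, and slides straight down.
- gauge_level (a point): Fixed point on the key's axis, 56 mm above the bench, level with the tops of the two metal gauge posts; the key's top must be held here. The posts are 12 mm across and stand at the pump's y = +36 and -36 mm, either side of the key.
- driver: Bystander: driver with a wooden handle 75 x 20 x 22 mm and a round shaft 75 mm long; origin under the handle's centre, x towards the shaft's end.
- bottle: Bystander: white closed bottle, 60 mm across, 150 mm high; origin at the centre of its underside.
- tube_rack: Bystander: small blue rack, 80 x 80 mm, with a capped sample tube fixed in it, 118 mm high; origin at the centre of its underside.
- beaker: Bystander: open glass beaker, 60 mm across, 70 mm high; origin at the centre of its underside.
- jar: Bystander: amber jar with white cap, 48 mm across, 55 mm high; origin at the centre of its underside.
- spare_rotor: Bystander: black disc, 56 mm across, 26 mm high, with steel studs; origin at the centre of its underside.
- pry_slot (a point): Middle of the mouth of the pry slot in the pump's front wall, under the cover: at the pump's x = -65 mm, 75 mm above the bench. The slot is 70 mm wide and open from 70 mm to 80 mm (the cover's underside), through the 5 mm thick wall.
Not all that is in view belongs to the job. Leave any orange or pink look-alike of the part that bears blade_grip alone.

How it is judged:
On the way, in this order (a step that is already met when the one before it is completed fails the run):
1. the blade has levered the cover up (value of joint cover between 0.25 and 1.3 rad and contact force between pry_blade and cover above 0.1 N), for 0.1 s.
2. the cover is swung back past upright (value of joint cover above 1.5 rad), for 0.2 s.
3. the blade lies on the bench, let go (height (world z) of blade_grip below 0.02 m and contact force between pry_blade and the fingers below 0.1 N and linear speed of pry_blade below 0.02 m/s), for 0.2 s.
At the end, for the whole second after the job is handed in: The fingertips hold the key at 10 mm of travel, within 3 mm, carrying it with more than 3 N; the cover stands open at 1.45 rad or more; the blade lies flat on the bench, at rest, touching neither the pump nor the robot (value of joint prime_key between 0.007 and 0.013 m and contact force between the fingers and prime_key above 3 N and value of joint cover above 1.45 rad and height (world z) of blade_grip between 0 and 0.02 m and height (world z) of blade_tip below 0.025 m and contact force between pry_blade and pump below 0.1 N and contact force between pry_blade and the arm below 0.1 N and linear speed of pry_blade below 0.02 m/s); the arm keeps its last pose, push and grip.
It fails at once if the fingers lift the cover instead of the blade (contact force between the fingers and cover above 1 N and value of joint cover between 0.03 and 0.25 rad).
It fails at once if the key is pushed down to its stop (value of joint prime_key above 0.018 m).
It fails at once if a bystander is disturbed (distance of any of driver, bottle, tube_rack, beaker, jar, spare_rotor from where it was at the start of the episode above 0.03 m or angle between any of bottle, tube_rack, beaker, jar's own z axis and vertical above 0.4 rad).
It also fails if it takes over 67 s, if anything falls off the work surface, if the arm or the gripper's body presses on something with over 40 N, if the wrist force passes 120 N, or if a joint passes its speed limit or range.

### The arm

A 7-joint arm with a two-finger parallel gripper is mounted at the origin on the work surface. World frame = base frame: x ahead of the robot, y to its left, z up, the work surface at z = 0. Lengths are in m, angles in rad, forces in N, time in s.
With the tool pointing down it reaches from about 0.4 to 0.85 m from the base axis. Payload 10.4 kg.
Tool frame: the origin (TCP) lies midway between the tips of the shut fingers; the grasp point (between the pads) lies 19 mm behind it; z points along the fingers, x is the direction in which the jaws open and shut, and the axes are right-handed (so a half turn about z gives the same grasp; the last joint's range is limited). The gripper opens to 85 mm and grips with 20 to 120 N. Pads are 22 mm wide; open, the fingers measure 114 mm over their backs; the gripper's body (76 mm by 85 mm) begins 54 mm behind the grasp point. The pads swing forward as they close: fully open they stand 13 mm farther back than shut.
Start: joints at [-1.331, 0.332, -0.065, 1.46, 0.022, 1.35, -0.088], TCP at [0.162, 0.604, 0.231] pointing down, gripper open.
Joint ranges: [-2.6, 2.6], [-0.5, 2.12], [-1.47, 1.34], [0.16, 2.42], [-1.27, 4.41], [0.06, 2.06], [-2.6, 2.6]. Speed limits (rad/s): [2.22, 2.22, 2.79, 2.79, 3.14, 3.14, 3.14].

### API

Orientations are given as a unit quaternion [x, y, z, w].
In Python, from workcell import telemetry, eyes, order gives the robot as it stands.
- The arm moves only by the tool servo_tool, never from a script. Its argument "deltas" is a list of rows, each a list of 3 entries, a list of its own where there are three numbers: the shift along the tool's x, y, z in cm, then the turn about the tool's z in rad, then the finger opening in cm, from 0 to 8.54. A call has 1 to 12 rows; each row shifts and turns the pose as measured when the row begins, along the tool's axes as they then stand; what a row does not reach is not made up. A row lasts 1/12 s, in which the tool goes at most 41.7 mm and 7.16 degrees, less where a joint would pass 70% of its speed; a pose out of reach is approached as far as the arm can. A call is refused whole if a number of a shift passes 4.17 or a number of a turn 0.125, either way. A call with a gripper value outside its range is refused whole. The fingers move at their own pace and stop on an object; "force" is the grip in N (left out, the last holds). Time passes only in rows, so rows that do not move let the fingers close. It gives the time, the measured TCP pose, the force and the opening at its end, in the units of the state.
- telemetry.get_obs(): the state, without advancing time (a new reading comes with each control period).
- eyes.camera(name): name is "scene" or "side" or "wrist"; returns (picture, depth): 400x640x3 uint8, blue, green, red; 400x640 float32, m along the optical axis (not along the pixel's ray), 0 where there is no reading.
- eyes.calibration(name): a dict with "fx", "fy", "cx", "cy" (pixels), "rvec" (rotation vector, rad) and "tvec" (3), from world to camera coordinates, as OpenCV has them. Camera axes: x right, y down, z forward; pixel columns grow to the right and rows downward; lengths in m; the calibration is good to about 2 mm. The wrist camera is an equidistant fisheye: a pixel r from the principal point sees the ray r / f radians off the axis. A picture is of the moment at which its call begins: read the wrist's pose just before it. calibration takes no time and is no camera call; for the wrist camera it gives the pose at the moment of the call.
- order.hand_in(): hands the job in, once; it reports no verdict.
The state is a dict: "clock": time; "joint_pos": joint angles; "joint_velocities": joint speeds; "tau": joint torques, N m; "position": TCP position; "ee_rot": TCP orientation; "ft_force": force on the tool from outside, world axes, zero at the start; "torque": the same for the moment, N m; "grip_width": opening from 0.0 (shut) to 1.0 (fully open).
Only numpy, scipy, OpenCV 4.12 (cv2) and the standard library are available. Lean on these libraries where they do the work, as an engineer would, in place of code of your own. Each camera call takes 0.05 s, during which the arm holds its last target. There are 200 camera calls.

## Working session

There is one attempt and no reset: what is moved stays moved. The work goes in short steps, Python scripts to look and compute and a tool call to move; the robot and the scene stay as the last step left them, time stands still between calls to the robot, and variables do not carry over. Pictures are saved under pics/ and viewed, about 8 in all and at most 12, crops included, and the job is handed in when it is done.

Besides the shell and the picture viewer there is one more tool, called after "Emit:" as a command line: name --argument value ..., lists and objects as JSON in quotes. servo_tool: Moves the arm, as the interface text tells. Its arguments: {"type":"object","properties":{"deltas":{"type":"array"},"force":{"type":"number"}},"required":["deltas"]}

```bash
mkdir -p pics
cat > h.py <<'E'
import numpy as np, cv2
from scipy.spatial.transform import Rotation as R
from workcell import telemetry, eyes, order
def grab(n):
    c=eyes.calibration(n); im,d=eyes.camera(n); np.savez('%s.npz'%n,im=im,d=d,**{k:np.array(v) for k,v in c.items()}); return im,d,c
def load(n): return np.load('%s.npz'%n)
def w(f,u,v):
    "pixel -> world (pinhole) via depth"
    z=f['d'][int(v),int(u)]; p=np.array([(u-f['cx'])/f['fx']*z,(v-f['cy'])/f['fy']*z,z])
    M=cv2.Rodrigues(f['rvec'])[0]; return M.T@(p-f['tvec'].ravel())
def st():
    o=telemetry.get_obs(); print({k:np.round(o[k],3).tolist() for k in('clock','joint_pos','position','ee_rot','ft_force','grip_width')}); print(np.round(R.from_quat(o['ee_rot']).as_matrix(),3)); return o
E
python3 - <<'E'
from h import *
st()
for n in('scene','side'):
    im,d,c=grab(n); cv2.imwrite('pics/%s0.png'%n,im); print(n,c)
E
```

```text
{'clock': 0.0, 'joint_pos': [-1.331, 0.333, -0.065, 1.461, 0.022, 1.35, -0.089], 'position': [0.162, 0.603, 0.231], 'ee_rot': [0.794, 0.608, -0.001, 0.0], 'ft_force': [0.65, 0.639, -0.069], 'grip_width': 1.002}
[[ 0.26   0.966 -0.   ]
 [ 0.966 -0.26  -0.001]
 [-0.001  0.    -1.   ]]
scene {'fx': 375.64454116309014, 'fy': 375.64454116309014, 'cx': 317.6991883235586, 'cy': 199.2665643249191, 'rvec': array([ 1.04925613,  2.46663529, -0.99752455]), 'tvec': array([ 0.41900223, -0.23222959,  1.41182925])}
side {'fx': 364.6174174428602, 'fy': 364.6174174428602, 'cx': 318.03648629370684, 'cy': 197.96675257013248, 'rvec': array([ 2.10575306, -0.35289592,  0.18537525]), 'tvec': array([-0.54485348,  0.15848465,  0.94653385])}
```

View pics/scene0.png

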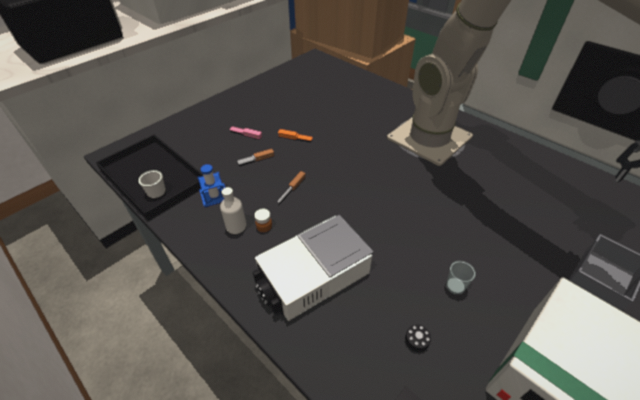

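View pics/side0.png

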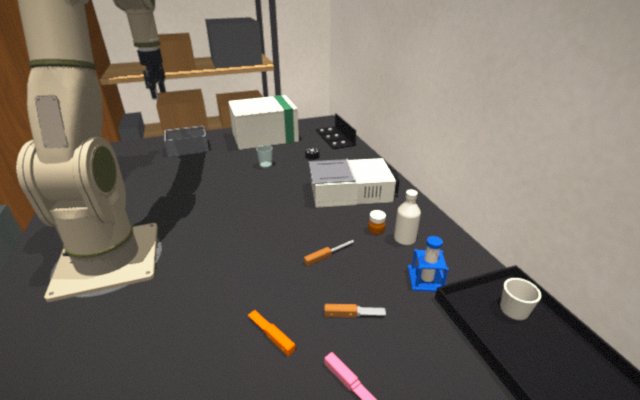

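The scene view shows the pry blade with its handle at (264,154) and tip at (239,162), and the driver at (297,181). The pump's grey cover has corners near (338,218), (372,250), (335,272) and (300,240). In the side view, the blade runs from its handle at (341,310) to its tip at (385,313).

Run:
```python
from h import *
for n,pts in (('scene',[(265,154),(258,156),(241,161),(298,180),(338,220),(369,249),(334,272),(302,241),(338,245),(286,295),(263,220),(232,213),(210,190),(460,270)]),('side',[(341,309),(328,309),(357,310),(383,312),(313,163),(350,162),(355,179),(314,180),(335,170),(390,172),(385,162)])):
    f=load(n)
    for p in pts: print(n,p,np.round(w(f,*p),4))
# cloud top of pump z~0.08-0.09
P=[]
for n in('scene','side'):
    f=load(n); v,u=np.mgrid[0:400,0:640]; z=f['d']
    p=np.stack([(u-f['cx'])/f['fx']*z,(v-f['cy'])/f['fy']*z,z],-1).reshape(-1,3)
    q=(p-f['tvec'].ravel())@cv2.Rodrigues(f['rvec'])[0]; q=q.reshape(400,640,3)
    np.save(n+'_q.npy',q)
    if n=='scene':
        m=(q[...,2]>.072)&(q[...,2]<.095)&(u>250)&(u<380)&(v>210)&(v<320)
    else: m=(q[...,2]>.072)&(q[...,2]<.095)&(u>300)&(u<405)&(v>150)&(v<210)
    t=q[m]; r=cv2.minAreaRect(t[:,:2].astype(np.float32)); print(n,m.sum(),r,cv2.boxPoints(r))
    # blade by height
    b=((u>232)&(u<280)&(v>145)&(v<168)) if n=='scene' else ((u>318)&(u<392)&(v>298)&(v<322))
    m=b&(q[...,2]>.008)&(q[...,2]<.04); t=q[m]; r=cv2.minAreaRect(t[:,:2].astype(np.float32)); print('blade',m.sum(),r,cv2.boxPoints(r).tolist())
    m=m&(q[...,2]>.0165); t=q[m]; r=cv2.minAreaRect(t[:,:2].astype(np.float32)); print('handle',m.sum(),r,cv2.boxPoints(r).tolist(),t.mean(0))
```

```text
scene (265, 154) [ 0.5027 -0.3544  0.0203]
scene (258, 156) [ 0.5265 -0.3643  0.0199]
scene (241, 161) [ 0.5808 -0.392   0.0144]
scene (298, 180) [ 0.5174 -0.1707  0.0238]
scene (338, 220) [0.5964 0.0735 0.0871]
scene (369, 249) [0.6124 0.1941 0.0844]
scene (334, 272) [0.7235 0.1752 0.0826]
scene (302, 241) [0.713  0.0531 0.0855]
scene (338, 245) [0.6592 0.1301 0.0873]
scene (286, 295) [0.8457 0.136  0.0807]
scene (263, 220) [ 0.721  -0.1     0.0526]
scene (232, 213) [ 0.7815 -0.154   0.09  ]
scene (210, 190) [ 0.7497 -0.3244  0.0401]
scene (460, 270) [0.4753 0.3861 0.0399]
side (341, 309) [ 0.5019 -0.3683  0.0213]
side (328, 309) [ 0.4751 -0.3612  0.0237]
side (357, 310) [ 0.5324 -0.3828  0.0224]
side (383, 312) [ 0.5858 -0.3993  0.0141]
side (313, 163) [0.6229 0.1896 0.0836]
side (350, 162) [0.7441 0.1585 0.0817]
side (355, 179) [0.709  0.0372 0.0861]
side (314, 180) [0.588  0.073  0.0863]
side (335, 170) [0.6725 0.1136 0.086 ]
side (390, 172) [0.8369 0.0499 0.0813]
side (385, 162) [0.8553 0.1192 0.0814]
scene 5659 ((0.7328130006790161, 0.10168944299221039), (0.1623433381319046, 0.
[... 919 characters left out ...]
.816119   -0.17635131]
 [ 0.8905346   0.14982119]
 [ 0.6145901   0.21277732]]
blade 598 ((0.5318306684494019, -0.3750644326210022), (0.02232195809483528, 0.12916263937950134), 69.11932373046875) [[0.46751272678375244, -0.36247414350509644], [0.5881925821304321, -0.408510684967041], [0.5961486101150513, -0.38765472173690796], [0.4754687547683716, -0.3416181802749634]]
handle 312 ((0.5281346440315247, -0.3741093575954437), (0.022111739963293076, 0.1217123493552208), 68.5613784790039) [[0.4674481749534607, -0.36215707659721375], [0.5807392001152039, -0.40664348006248474], [0.5888211131095886, -0.3860616385936737], [0.47553008794784546, -0.3415752351284027]] [ 0.50514596 -0.36666707  0.02183277]
```

Emit:
servo_tool --deltas '[[[-2.3,3.0,0],0.0,8.5],[[-2.3,3.0,0],0.0,8.5],[[-2.3,3.0,0],0.0,8.5],[[-2.3,3.0,0],0.0,8.5],[[-2.3,3.0,0],0.0,8.5],[[-2.3,3.0,0],0.0,8.5],[[-2.3,3.0,0],0.0,8.5],[[-2.3,3.0,0],0.0,8.5],[[-2.3,3.0,0],0.0,8.5],[[-2.3,3.0,0],0.0,8.5],[[-2.3,3.0,0],0.0,8.5],[[-2.3,3.0,0],0.0,8.5]]'

```text
clock: 1.1
position: [0.4415, 0.2325, 0.2247]
ee_rot: [0.789, 0.615, -0.005, -0.001]
ft_force: [0.9, 1.1, 0.0]
grip_width: 0.998
```

```bash
cat >> h.py <<'E'
E_=np.array([.9757,-.2192,0]); N_=np.array([.2192,.9757,0]); KEY=np.array([.666,.1167,0])
def go(x,y,z,yawx_deg):
    "print tool-frame delta (cm) and turn to reach TCP target with tool x at world angle yawx_deg"
    o=telemetry.get_obs(); M=R.from_quat(o['ee_rot']).as_matrix()
    d=M.T@(np.array([x,y,z])-np.array(o['position']))*100
    a=np.degrees(np.arctan2(M[1,0],M[0,0]))
    print('t',round(o['clock'],2),'pos',np.round(o['position'],4),'f',np.round(o['ft_force'],1),'w',round(float(np.ravel(o['grip_width'])[0]),3),'delta_cm',np.round(d,2),'turn',round(-np.radians(yawx_deg-a),3),'tilt',np.round(M[:,2],3),'J',np.round(o['joint_pos'],2))
E
python3 -c "
from h import *
go(.504,-.365,.15,68.7)"
```

```text
t 1.1 pos [0.4415 0.2325 0.2247] f [0.9 1.1 0. ] w 0.998 delta_cm [-56.37  20.69   7.72] turn 0.125 tilt [-0.008 -0.005 -1.   ] J [-0.83  0.06  0.26  1.8  -0.02  1.29  0.76]
```

Emit:
servo_tool --deltas '[[[-3.5,1.3,0.2],0.01,8.5],[[-3.5,1.3,0.2],0.01,8.5],[[-3.5,1.3,0.2],0.01,8.5],[[-3.5,1.3,0.2],0.01,8.5],[[-3.5,1.3,0.2],0.01,8.5],[[-3.5,1.3,0.2],0.01,8.5],[[-3.5,1.3,0.2],0.01,8.5],[[-3.5,1.3,0.2],0.01,8.5],[[-3.5,1.3,0.2],0.01,8.5],[[-3.5,1.3,0.2],0.01,8.5],[[-3.5,1.3,0.2],0.01,8.5],[[-3.5,1.3,0.2],0.01,8.5]]'

```text
clock: 2.1
position: [0.4629, -0.2372, 0.2007]
ee_rot: [0.826, 0.564, -0.004, -0.0]
ft_force: [0.5, 0.6, -0.7]
grip_width: 0.994
```

```bash
python3 -c "
from h import *
go(.504,-.365,.12,68.7)"
```

```text
t 2.1 pos [ 0.4629 -0.2372  0.2007] f [ 0.5  0.6 -0.7] w 0.994 delta_cm [-10.35   8.52   8.09] turn -0.001 tilt [-0.007 -0.004 -1.   ] J [-0.31  0.14  0.76  1.81 -0.09  1.24  1.67]
```

Emit:
servo_tool --deltas '[[[-2.1,1.7,1.5],0,8.5],[[-2.1,1.7,1.5],0,8.5],[[-2.1,1.7,1.5],0,8.5],[[-2.1,1.7,1.5],0,8.5],[[-1.5,1.2,1.0],0,8.5],[[0,0,0],0,8.5],[[0,0,0],0,8.5]]'

```text
clock: 2.68
position: [0.4974, -0.3742, 0.1254]
ee_rot: [0.829, 0.56, -0.006, -0.0]
ft_force: [1.1, 0.6, 0.1]
grip_width: 0.997
```

```bash
python3 -c "
from h import *
go(.504,-.3647,.03,68.7)
im,d,c=grab('wrist'); cv2.imwrite('pics/wrist1.png',im); print(c)"
```

```text
t 2.68 pos [ 0.4974 -0.3742  0.1254] f [1.1 0.6 0.1] w 0.997 delta_cm [1.22 0.32 9.53] turn -0.011 tilt [-0.01  -0.006 -1.   ] J [-0.    0.49  0.75  1.63 -0.35  1.17  2.02]
{'fx': 309.70691628693146, 'fy': 309.70691628693146, 'cx': 320.77526473853703, 'cy': 199.33459329352448, 'rvec': array([-2.38707758, -1.61460509, -0.22819508]), 'tvec': array([ 0.16340633, -0.58071604,  0.10106369])}
```

View pics/wrist1.png

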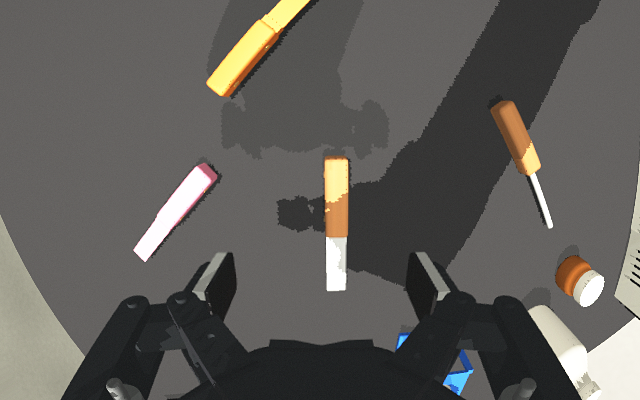

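The wrist view shows the blade nearly upright in the image. The handle top runs from (337,157) to (337,236), about 326 to 349 px wide, and the tip is at (337,290).

```bash
cat >> h.py <<'E'
def wz(f,u,v,z):
    "fisheye pixel -> world at height z"
    x,y=(u-f['cx'])/f['fx'],(v-f['cy'])/f['fy']; r=np.hypot(x,y); s=np.sin(r)/r if r>0 else 1
    M=cv2.Rodrigues(f['rvec'])[0]; d=M.T@np.array([x*s,y*s,np.cos(r)]); C=-M.T@f['tvec'].ravel()
    return C+d*(z-C[2])/d[2]
E
python3 -c "
from h import *
f=load('wrist')
for p,z in(((337,157),.022),((337,236),.022),((326,197),.022),((349,197),.022),((336,290),.012)): print(p,wz(f,*p,z).round(4))"
```

```text
(337, 157) [ 0.4683 -0.3506  0.022 ]
(337, 236) [ 0.5324 -0.3752  0.022 ]
(326, 197) [ 0.4962 -0.3711  0.022 ]
(349, 197) [ 0.5032 -0.3534  0.022 ]
(336, 290) [ 0.5908 -0.3979  0.012 ]
```

Emit:
servo_tool --deltas '[[[0.6,0.1,2.0],0,8.5],[[0.5,0,2.0],0,8.5],[[0,0,2.0],0,8.5],[[0,0,2.0],0,8.5],[[0,0,1.0],0,8.5],[[0,0,0.5],0,8.5],[[0,0,0],0,8.5]]'

```text
clock: 3.32
position: [0.5058, -0.3577, 0.0326]
ee_rot: [0.826, 0.563, -0.002, 0.002]
ft_force: [0.5, 0.7, -0.1]
grip_width: 0.993
```

```bash
python3 -c "
from h import *
go(.503,-.364,.004,68.8)"
```

```text
t 3.32 pos [ 0.5058 -0.3577  0.0326] f [ 0.5  0.7 -0.1] w 0.993 delta_cm [-0.68 -0.03  2.86] turn -0.005 tilt [-0.001 -0.005 -1.   ] J [ 0.02  0.59  0.69  1.71 -0.43  1.    2.05]
```

Emit:
servo_tool --deltas '[[[-0.5,0,1.0],0,8.5],[[-0.2,0,1.0],0,8.5],[[0,0,0.6],0,8.5],[[0,0,0.2],0,8.5],[[0,0,0],0,8.5]]'

```text
clock: 3.73
position: [0.5048, -0.3657, 0.0054]
ee_rot: [0.826, 0.563, -0.001, 0.004]
ft_force: [-0.4, -1.0, 0.2]
grip_width: 0.997
```

```bash
python3 -c "
from h import *
go(.503,-.364,.004,68.8)"
```

```text
t 3.73 pos [ 0.5048 -0.3657  0.0054] f [-0.4 -1.   0.2] w 0.997 delta_cm [ 0.1  -0.23  0.14] turn -0.004 tilt [ 0.003 -0.007 -1.   ] J [ 0.05  0.63  0.66  1.71 -0.46  0.95  2.08]
```

Emit:
servo_tool --deltas '[[[0,-0.1,0.1],0,3],[[0,0,0],0,1],[[0,0,0],0,1],[[0,0,0],0,1],[[0,0,0],0,1],[[0,0,0],0,1],[[0,0,0],0,1],[[0,0,0],0,1],[[0,0,0],0,1],[[0,0,0],0,1]]' --force 90

```text
clock: 4.57
position: [0.5044, -0.366, 0.0059]
ee_rot: [0.826, 0.563, -0.0, 0.005]
ft_force: [0.3, -0.4, -0.7]
grip_width: 0.211
```

Emit:
servo_tool --deltas '[[[0,0,-1.0],0,1],[[0,0,-2.5],0,1],[[0,0,-3.0],0,1],[[0,0,-3.0],0,1],[[0,0,-2],0,1],[[0,0,-1],0,1]]'

```text
clock: 5.07
position: [0.5011, -0.3639, 0.1351]
ee_rot: [0.827, 0.563, -0.002, 0.001]
ft_force: [0.4, -0.1, -1.1]
grip_width: 0.209
```

```bash
python3 -c "
from h import *
T=KEY-.20*E_
go(T[0],T[1],.14,77.3)"
```

```text
t 5.07 pos [ 0.5011 -0.3639  0.1351] f [ 0.4 -0.1 -1.1] w 0.209 delta_cm [ 47.67 -22.06  -0.74] turn -0.154 tilt [-0.002 -0.005 -1.   ] J [-0.03  0.47  0.76  1.63 -0.34  1.18  2.  ]
```

Emit:
servo_tool --deltas '[[[3.4,-1.5,0],-0.012,1],[[3.4,-1.5,0],-0.012,1],[[3.4,-1.5,0],-0.012,1],[[3.4,-1.5,0],-0.012,1],[[3.4,-1.5,0],-0.012,1],[[3.4,-1.5,0],-0.012,1],[[3.4,-1.5,0],-0.012,1],[[3.4,-1.5,0],-0.012,1],[[3.4,-1.5,0],-0.012,1],[[3.4,-1.5,0],-0.012,1],[[3.4,-1.5,0],-0.012,1],[[3.4,-1.5,0],-0.012,1]]'

```text
clock: 6.07
position: [0.4508, 0.0863, 0.1349]
ee_rot: [0.787, 0.617, -0.001, 0.006]
ft_force: [0.3, -0.1, -0.7]
grip_width: 0.211
```

```bash
python3 -c "
from h import *
T=KEY-.20*E_
go(T[0],T[1],.10,77.3)"
```

```text
t 6.07 pos [0.4508 0.0863 0.1349] f [ 0.3 -0.1 -0.7] w 0.211 delta_cm [7.72 0.14 3.41] turn -0.02 tilt [ 0.006 -0.011 -1.   ] J [-0.8   0.03  0.51  2.03 -0.    1.08  1.05]
```

Emit:
servo_tool --deltas '[[[2.0,0,1],-0.01,1],[[2.0,0,1],-0.01,1],[[1.5,0,0.8],0,1],[[0.7,0,0.3],0,1],[[0,0,0],0,1],[[0,0,0],0,1]]'

```text
clock: 6.57
position: [0.4619, 0.158, 0.1025]
ee_rot: [0.777, 0.63, -0.001, 0.005]
ft_force: [-0.1, 0.4, -0.8]
grip_width: 0.208
```

```bash
python3 -c "
from h import *
T=KEY-.20*E_
go(T[0],T[1],.07,77.3)
im,d,c=grab('wrist'); im2,_,_=grab('side')
s=cv2.resize(im2[120:245,200:420],None,fx=3.6,fy=3.6,interpolation=cv2.INTER_CUBIC)
cv2.imwrite('pics/w2.png',im); cv2.imwrite('pics/s2.png',s)"
```

```text
t 6.57 pos [0.4619 0.158  0.1025] f [-0.1  0.4 -0.8] w 0.208 delta_cm [0.46 0.8  3.25] turn 0.014 tilt [ 0.005 -0.009 -1.   ] J [-0.86  0.15  0.46  1.99 -0.07  1.02  1.  ]
```

View pics/w2.png

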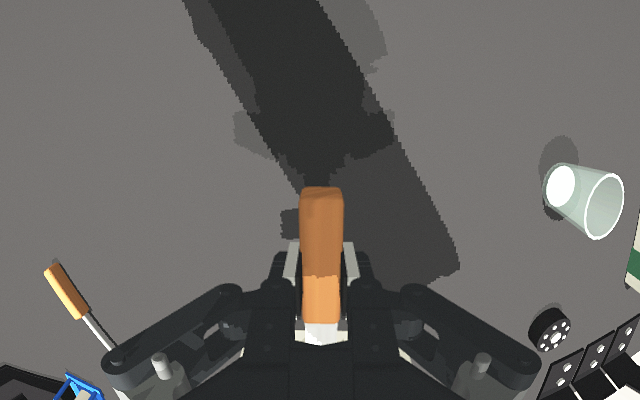

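View pics/s2.png

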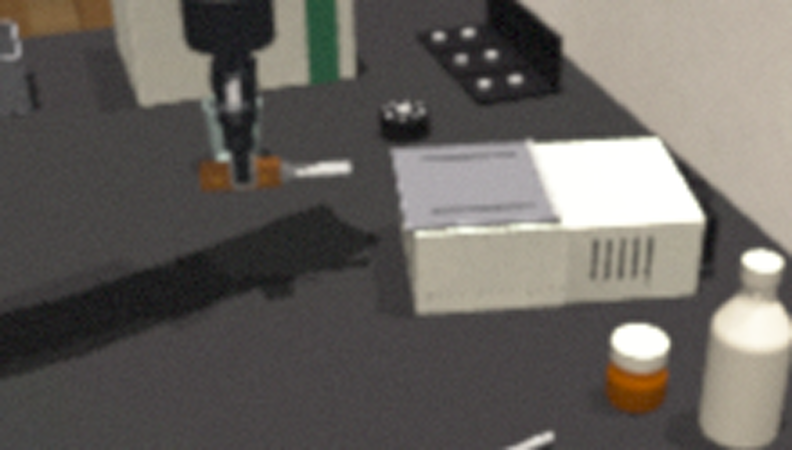

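The side crop shows the held blade with its handle at crop x 200–282 and its tip at crop (350,167), in line with the pump cover. The wrist view shows the handle held centrally, with its rear end at (322,190).

Run:
```python
from h import *
f=load('side'); o=telemetry.get_obs(); M=R.from_quat(o['ee_rot']).as_matrix(); p0=np.array(o['position'])
for u,v in [(296,166),(295,166),(293,167),(290,167),(286,167),(283,167),(258,168),(257,169),(260,168),(273,165)]:
    q=w(f,u,v); print((u,v),q.round(4),'tool',(M.T@(q-p0)*1000).round(1))
v,u=np.mgrid[150:185,250:300]
pts=np.array([w(f,a,b) for a,b in zip(u.ravel(),v.ravel())]); t=(pts-p0)@M*1000
m=(abs(t[:,0])<12)&(t[:,2]>-25)&(t[:,2]<20)&(abs(t[:,1])<130)
t=t[m]; 
for a in range(-50,120,10):
    s=t[(t[:,1]>=a)&(t[:,1]<a+10)]
    if len(s): print(a,len(s),'x',s[:,0].min().round(1),s[:,0].max().round(1),'z',np.median(s[:,2]).round(1),s[:,2].min().round(1),s[:,2].max().round(1),'ymax',s[:,1].max().round(1))
# fisheye of handle rear at assumed height
f=load('wrist'); 
for a,b in((301,190),(343,190),(303,320),(341,320)):
    q=wz(f,a,b,p0[2]+.018); print('wrist',(M.T@(q-p0)*1000).round(1))
```

```text
(296, 166) [0.5498 0.1367 0.1103] tool [-2.2 90.1 -6.7]
(295, 166) [0.5468 0.138  0.1102] tool [-1.6 87.  -6.6]
(293, 167) [0.539  0.1331 0.1103] tool [-8.  80.3 -6.8]
(290, 167) [0.5301 0.136  0.1105] tool [-7. 71. -7.]
(286, 167) [0.5185 0.141  0.1101] tool [-4.5 58.6 -6.7]
(283, 167) [0.5091 0.1418 0.1113] tool [-5.7 49.3 -8. ]
(258, 168) [0.433  0.1539 0.1151] tool [ -9.6 -27.7 -12.3]
(257, 169) [0.4303 0.1589 0.1097] tool [ -5.3 -31.4  -7. ]
(260, 168) [0.4391 0.154  0.114 ] tool [ -8.3 -21.7 -11.2]
(273, 165) [0.479  0.1463 0.1213] tool [ -7.6  19.  -18.2]
-40 16 x -9.0 9.0 z -11.0 -18.8 2.7 ymax -30.3
-30 27 x -11.2 6.2 z -11.2 -19.0 3.9 ymax -20.1
-20 25 x -10.8 9.0 z -10.4 -18.5 2.9 ymax -10.1
-10 2 x -11.8 -11.1 z -10.1 -11.7 -8.6 ymax -9.3
10 21 x -11.6 11.1 z -14.6 -19.1 3.7 ymax 19.1
20 29 x -10.8 7.6 z -10.7 -18.5 4.7 ymax 29.9
30 21 x -10.5 6.4 z -9.7 -18.4 -1.0 ymax 40.0
40 13 x -10.0 10.3 z -7.0 -11.1 -5.3 ymax 49.8
50 11 x -11.9 11.2 z -6.7 -7.8 -4.0 ymax 59.2
60 9 x -10.6 9.3 z -7.4 -9.3 -4.8 ymax 68.6
70 9 x -8.4 7.9 z -7.4 -8.0 -5.4 ymax 78.1
80 9 x -10.6 4.7 z -7.3 -9.4 -6.3 ymax 89.7
90 5 x -7.8 3.9 z -6.9 -8.4 -5.8 ymax 93.7
wrist [ -8.6 -42.2 -18.2]
wrist [  8.8 -42.3 -18.4]
wrist [ -9.3  26.  -17.8]
wrist [  9.9  25.9 -17.9]
```

Emit:
servo_tool --deltas '[[[0.4,0,1.0],0.014,1],[[0,0,1.0],0,1],[[0,0,0.8],0,1],[[0,0,0.4],0,1],[[0,0,0],0,1],[[0,0,0],0,1]]'

```text
clock: 7.17
position: [0.4637, 0.1578, 0.068]
ee_rot: [0.784, 0.621, 0.0, 0.005]
ft_force: [-0.0, 0.7, -0.7]
grip_width: 0.208
```

```bash
python3 -c "
from h import *
T=KEY-.129*E_
go(T[0],T[1],.069,77.3)"
```

```text
t 7.17 pos [0.4637 0.1578 0.068 ] f [-0.   0.7 -0.7] w 0.208 delta_cm [ 0.5   7.74 -0.04] turn -0.009 tilt [ 0.006 -0.008 -1.   ] J [-0.85  0.21  0.46  2.02 -0.1   0.94  1.  ]
```

Emit:
servo_tool --deltas '[[[0.2,1.5,0],0,1],[[0.2,1.5,0],0,1],[[0.1,1.5,0],0,1],[[0,1.5,0],0,1],[[0,1.0,0],0,1],[[0,0.5,0],0,1],[[0,0,0],0,1]]'

```text
clock: 7.75
position: [0.5406, 0.1451, 0.0689]
ee_rot: [0.783, 0.622, -0.0, 0.005]
ft_force: [-1.0, 0.6, -1.2]
grip_width: 0.207
```

```bash
python3 -c "
from h import *
T=KEY-.129*E_
go(T[0],T[1],.069,77.3)"
```

```text
t 7.75 pos [0.5406 0.1451 0.0689] f [-1.   0.6 -1.2] w 0.207 delta_cm [-0.02 -0.04 -0.01] turn -0.007 tilt [ 0.006 -0.007 -1.   ] J [-0.75  0.36  0.47  1.84 -0.18  0.98  1.14]
```

Emit:
servo_tool --deltas '[[[0,0,-0.8],0,1],[[0,0,-0.8],0,1],[[0,0,-0.8],0,1],[[0,0,-0.8],0,1],[[0,0,-0.8],0,1],[[0,0,-0.8],0,1],[[0,0,-0.6],0,1],[[0,0,0],0,1]]'

```text
clock: 8.42
position: [0.5376, 0.1465, 0.1296]
ee_rot: [0.783, 0.622, -0.0, 0.004]
ft_force: [0.4, -0.3, -0.7]
grip_width: 0.205
```

```bash
python3 -c "
from h import *
T=KEY-.129*E_
go(T[0],T[1],.123,77.3)
im,_,_=grab('side')
cv2.imwrite('pics/s3.png',cv2.resize(im[90:220,240:420],None,fx=4,fy=4,interpolation=cv2.INTER_CUBIC))"
```

```text
t 8.42 pos [0.5376 0.1465 0.1296] f [ 0.4 -0.3 -0.7] w 0.205 delta_cm [-0.09  0.28  0.66] turn -0.006 tilt [ 0.004 -0.006 -1.   ] J [-0.77  0.28  0.49  1.79 -0.14  1.1   1.11]
```

View pics/s3.png

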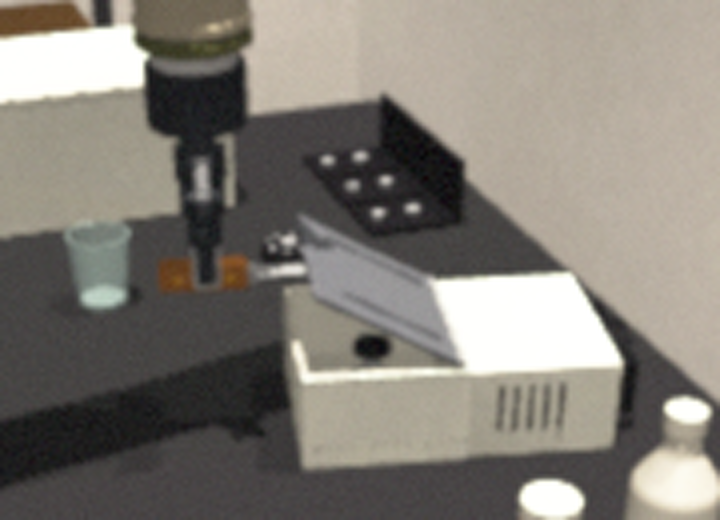

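The side crop shows the blade holding the cover up about 30°. The lip is at crop (303,220), and the black key shows in the well at crop (372,346).

Emit:
servo_tool --deltas '[[[0,0.9,-0.8],0,1],[[0,0.9,-0.8],0,1],[[0,0.9,-0.7],0,1],[[0,1.0,-0.5],0,1],[[0,1.0,-0.5],0,1],[[0,1.0,-0.5],0,1],[[0,1.0,-0.2],0,1],[[0,1.0,-0.2],0,1],[[0,1.0,-0.1],0,1],[[0,1.0,0],0,1],[[0,1.0,0],0,1],[[0,0.5,0],0,1]]'

```text
clock: 9.47
position: [0.646, 0.1231, 0.169]
ee_rot: [0.781, 0.624, -0.005, 0.0]
ft_force: [-0.4, -0.4, -0.9]
grip_width: 0.213
```

```bash
python3 -c "
from h import *
T=KEY+.009*E_
go(T[0],T[1],.172,77.3)"
```

```text
t 9.47 pos [0.646  0.1231 0.169 ] f [-0.4 -0.4 -0.9] w 0.213 delta_cm [-0.19  2.99 -0.32] turn -0.001 tilt [-0.008 -0.006 -1.   ] J [-0.62  0.48  0.5   1.46 -0.23  1.27  1.25]
```

Emit:
servo_tool --deltas '[[[0,0.9,0],0,1],[[0,0.9,0],0,1],[[0,0.9,0],0,1],[[0,0.3,0],0,1],[[0,0,0],0,1],[[0,0,0],0,1],[[0,0,0],0,1]]'

```text
clock: 10.05
position: [0.675, 0.1166, 0.1654]
ee_rot: [0.781, 0.624, -0.007, -0.001]
ft_force: [-0.6, -0.5, -1.2]
grip_width: 0.209
```

Emit:
servo_tool --deltas '[[[0,-1.5,0],0,1],[[0,-3.0,0],0,1],[[0,-3.5,0],0,1],[[0,-3.5,0],0,1],[[0,-3.5,0],0,1],[[0,-3.0,0],0,1],[[0,-1.5,0],0,1],[[0,0,0],0,1]]'

```text
clock: 10.72
position: [0.4732, 0.1609, 0.1652]
ee_rot: [0.78, 0.625, -0.007, -0.001]
ft_force: [-0.4, -0.1, -0.3]
grip_width: 0.206
```

```bash
python3 -c "
from h import *
go(.52,-.08,.1,77.3)
im,_,_=grab('side')
s=cv2.resize(im[80:250,230:450],None,fx=3.5,fy=3.5,interpolation=cv2.INTER_CUBIC)
cv2.imwrite('pics/s4.png',s)"
```

```text
t 10.72 pos [0.4732 0.1609 0.1652] f [-0.4 -0.1 -0.3] w 0.206 delta_cm [-22.43   9.88   6.64] turn 0.002 tilt [-0.013 -0.007 -1.   ] J [-0.87  0.11  0.48  1.88 -0.05  1.17  0.98]
```

View pics/s4.png

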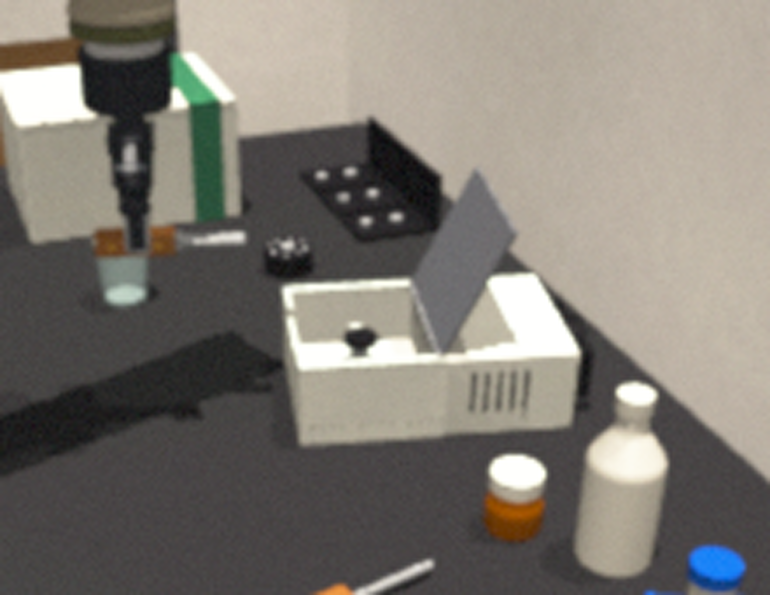

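The side crop shows the cover standing leaned back, with its top edge from (477,170) to (515,235). The key is clear in the well at (360,335), and the blade is still level in the gripper.

Emit:
servo_tool --deltas '[[[-2.0,-0.6,2.0],0,1],[[-2.0,-0.6,3.0],0,1],[[-2.0,-0.6,3.0],0,1],[[-2.0,-0.6,3.0],0,1],[[-0.8,0,1.5],0,1],[[0,0,0.7],0,1],[[0,0,0],0,1],[[0,0,0],0,1]]'

```text
clock: 11.43
position: [0.4362, 0.0762, 0.033]
ee_rot: [0.781, 0.625, -0.001, 0.001]
ft_force: [-0.1, 0.3, -1.9]
grip_width: 0.206
```

```bash
python3 -c "
from h import *
go(.43,.08,.006,77.3)"
```

```text
t 11.43 pos [0.4362 0.0762 0.033 ] f [-0.1  0.3 -1.9] w 0.206 delta_cm [ 0.24 -0.69  2.7 ] turn 0.0 tilt [-0.    -0.003 -1.   ] J [-0.77  0.17  0.52  2.15 -0.11  0.84  1.17]
```

Emit:
servo_tool --deltas '[[[0,0,0.9],0,1],[[0,0,0.8],0,1],[[0,0,0.5],0,1],[[0,0,0.2],0,1],[[0,0,0.1],0,1],[[0,0,0],0,1],[[0,0,0],0,1]]'

```text
clock: 12.02
position: [0.4409, 0.0799, 0.0087]
ee_rot: [0.78, 0.626, 0.002, 0.002]
ft_force: [0.0, -0.4, -0.6]
grip_width: 0.21
```

```bash
python3 -c "
from h import *
go(.43,.08,.006,77.3)"
```

```text
t 12.02 pos [0.4409 0.0799 0.0087] f [ 0.  -0.4 -0.6] w 0.21 delta_cm [-0.23 -1.07  0.26] turn 0.004 tilt [ 0.006 -0.001 -1.   ] J [-0.75  0.23  0.51  2.16 -0.15  0.78  1.21]
```

Emit:
servo_tool --deltas '[[[0,0,0.2],0,1],[[0,0,0.1],0,1],[[0,0,0],0,1],[[0,0,0],0,3],[[0,0,0],0,5],[[0,0,0],0,6],[[0,0,0],0,6],[[0,0,0],0,6],[[0,0,0],0,6],[[0,0,0],0,6]]'

```text
clock: 12.85
position: [0.4419, 0.0804, 0.0066]
ee_rot: [0.78, 0.626, 0.004, 0.002]
ft_force: [0.2, -0.3, -0.3]
grip_width: 0.702
```

Emit:
servo_tool --deltas '[[[0,0,-1.5],0,6],[[0,0,-3],0,6],[[0,0,-4],0,6],[[0,0,-4],0,6],[[0,0,-3],0,6],[[0,0,-1],0,6]]'

```text
clock: 13.35
position: [0.4375, 0.0783, 0.1754]
ee_rot: [0.78, 0.625, -0.001, 0.002]
ft_force: [1.0, 0.6, -0.4]
grip_width: 0.701
```

```bash
python3 -c "
from h import *
go(KEY[0],KEY[1],.15,77.3)
"
```

```text
t 13.35 pos [0.4375 0.0783 0.1754] f [ 1.   0.6 -0.4] w 0.701 delta_cm [ 8.73 21.46  2.55] turn 0.002 tilt [ 0.001 -0.005 -1.   ] J [-0.82 -0.06  0.52  2.01  0.04  1.18  1.04]
```

Emit:
servo_tool --deltas '[[[1.2,2.8,0],0,0],[[1.2,3.0,0],0,0],[[1.2,3.0,0],0,0],[[1.2,3.0,0],0,0],[[1.2,3.0,0],0,0],[[1.2,3.0,0.5],0,0],[[0.8,2.0,1.0],0,0],[[0,0.5,0.5],0,0],[[0,0,0],0,0],[[0,0,0],0,0]]'

```text
clock: 14.18
position: [0.664, 0.1168, 0.1602]
ee_rot: [0.778, 0.628, 0.005, 0.001]
ft_force: [-0.4, 0.4, 0.2]
grip_width: -0.0
```

Run:
```python
from h import *
go(KEY[0],KEY[1],.08,77.3)
f=load('side')   # taken just after the cover was opened
for u,v in[(331,173),(333,173),(333,174),(335,174)]: print(u,v,w(f,u,v).round(4))
v,u=np.mgrid[165:185,322:345]; P=np.array([w(f,a,b) for a,b in zip(u.ravel(),v.ravel())])
im=f['im'][165:185,322:345].reshape(-1,3).max(1)
m=(P[:,2]>.055)&(P[:,2]<.072)&(im<70); print('dark cap',m.sum(),P[m].mean(0).round(4),P[m].min(0).round(4),P[m].max(0).round(4))
im,_,c=grab('wrist'); s,_,_=grab('side'); 
a=cv2.resize(s[110:240,240:400],(640,520),interpolation=cv2.INTER_CUBIC)
cv2.imwrite('pics/w5.png',im); cv2.imwrite('pics/s5.png',a)
```

```text
t 14.18 pos [0.664  0.1168 0.1602] f [-0.4  0.4  0.2] w -0.0 delta_cm [-0.02  0.13  8.02] turn 0.008 tilt [ 0.009  0.004 -1.   ] J [-0.64  0.52  0.56  1.44 -0.28  1.25  1.31]
331 173 [0.6661 0.1326 0.0666]
333 173 [0.6727 0.1314 0.066 ]
333 174 [0.6692 0.1221 0.0677]
335 174 [0.6744 0.1176 0.069 ]
dark cap 31 [0.6624 0.11   0.0662] [0.6514 0.1021 0.0593] [0.6764 0.1194 0.07  ]
```

View pics/w5.png

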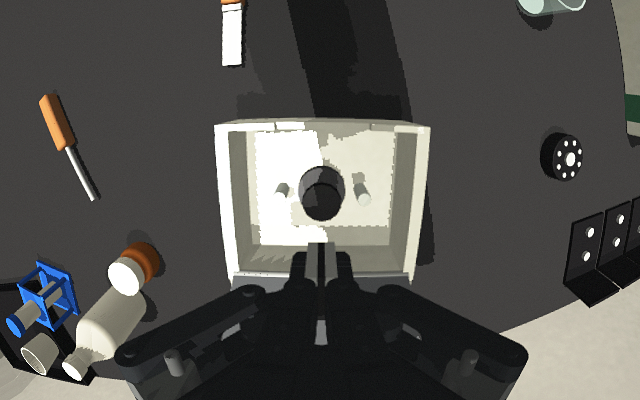

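View pics/s5.png

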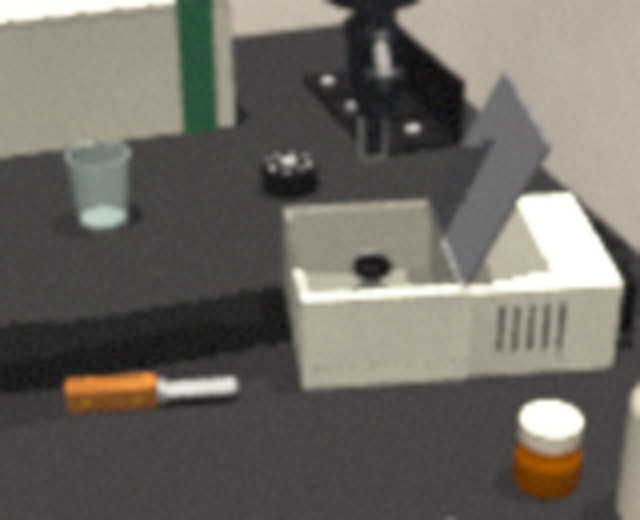

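The wrist view shows the key's disc at about (321,193), spanning rows 165–221, with the posts at (283,190) and (362,193). The side crop shows the blade lying flat at crop (65–240, 390), well in front of the pump, and the cover still leaning back.

Run:
```python
from h import *
f=load('wrist'); o=telemetry.get_obs(); M=R.from_quat(o['ee_rot']).as_matrix(); p=np.array(o['position'])
for (u,v),z in(((321,202),.066),((321,185),.066),((321,221),.066),((321,165),.066),((299,193),.066),((344,185),.066),((284,185),.056),((358,188),.056),((239,278),.08),((216,125),.08),((431,127),.08)):
    q=wz(f,u,v,z); print((u,v),q.round(4),'tool',(M.T@(q-p)*1000).round(1),'pump',((q-KEY)@E_).round(4),((q-KEY)@N_).round(4))
im=f['im'][155:230,280:362]; g=cv2.cvtColor(im,cv2.COLOR_BGR2GRAY)
print(g[::4,41]); print(g[47,::4]); print(g[30,::4])
```

```text
(321, 202) [0.6643 0.1167 0.066 ] tool [-0.7 -0.1 94.9] pump -0.0016 -0.0004
(321, 185) [0.6506 0.1197 0.066 ] tool [ -0.7 -14.2  94.8] pump -0.0157 -0.0005
(321, 221) [0.6803 0.1132 0.066 ] tool [-0.7 16.3 95.1] pump 0.0148 -0.0003
(321, 165) [0.6349 0.1231 0.066 ] tool [ -0.7 -30.2  94.7] pump -0.0318 -0.0006
(299, 193) [0.6533 0.1012 0.066 ] tool [-18.2  -7.7  94.7] pump -0.009 -0.0179
(344, 185) [0.6544 0.1374 0.066 ] tool [ 17.4 -14.2  94.9] pump -0.0158 0.0176
(284, 185) [0.6467 0.0894 0.056 ] tool [-31.2 -11.7 104.6] pump -0.0129 -0.0309
(358, 188) [0.6622 0.1485 0.056 ] tool [ 29.9  -9.  105.1] pump -0.0107 0.0302
(239, 278) [0.712  0.0343 0.08  ] tool [-71.1  64.   81. ] pump 0.0629 -0.0703
(216, 125) [0.5851 0.0548 0.08  ] tool [-77.8 -64.3  79.8] pump -0.0653 -0.0781
(431, 127) [0.6201 0.2097 0.08  ] tool [ 80.9 -62.9  80.9] pump -0.0651 0.0807
[252 252 255  34 107  43  44  12  33  35  34  34  34  33  31  32  28 232
 221]
[255 255 255 253 228 190  61  58  59  58  33  35  32  34  32  37 232 230
 231 231 225]
[147 131 242 255 255 135 114 115  32  17  32  31  16  30  52  69 137 230
 233 116 120]
```

Emit:
servo_tool --deltas '[[[0,0.1,1.5],0,0],[[0,0,2.0],0,0],[[0,0,2.0],0,0],[[0,0,1.5],0,0],[[0,0,0.5],0,0],[[0,0,0],0,0],[[0,0,0],0,0]]'

```text
clock: 14.87
position: [0.6632, 0.118, 0.0921]
ee_rot: [0.778, 0.628, 0.01, 0.001]
ft_force: [0.5, 0.8, 0.6]
grip_width: 0.004
```

```bash
python3 -c "
from h import *
go(KEY[0]-.002,KEY[1],.066,77.3)
"
```

```text
t 14.87 pos [0.6632 0.118  0.0921] f [0.5 0.8 0.6] w 0.004 delta_cm [-0.15  0.07  2.61] turn 0.009 tilt [ 0.018  0.011 -1.   ] J [-0.62  0.57  0.53  1.52 -0.32  1.12  1.33]
```

Emit:
servo_tool --deltas '[[[-0.1,0.1,0.8],0,0],[[0,0,0.8],0,0],[[0,0,0.4],0,0],[[0,0,0],0,0],[[0,0,0],0,0]]'

```text
clock: 15.28
position: [0.6658, 0.1174, 0.0743]
ee_rot: [0.778, 0.628, 0.013, 0.002]
ft_force: [0.6, 0.3, -0.3]
grip_width: 0.0
```

Emit:
servo_tool --deltas '[[[0,0,0.2],0,0],[[0,0,0],0,0],[[0,0,0],0,0]]'

```text
clock: 15.53
position: [0.6662, 0.1174, 0.0724]
ee_rot: [0.778, 0.628, 0.013, 0.002]
ft_force: [-0.0, 0.2, 0.0]
grip_width: 0.001
```

Emit:
servo_tool --deltas '[[[0,0,0.2],0,0],[[0,0,0],0,0],[[0,0,0],0,0]]'

```text
clock: 15.78
position: [0.6664, 0.1174, 0.0705]
ee_rot: [0.778, 0.628, 0.013, 0.002]
ft_force: [1.1, 0.4, -0.1]
grip_width: -0.003
```

```bash
python3 -c "
from h import *
go(KEY[0]-.002,KEY[1],.056,77.3)
"
```

```text
t 15.78 pos [0.6664 0.1174 0.0705] f [ 1.1  0.4 -0.1] w -0.003 delta_cm [-0.15 -0.25  1.44] turn 0.009 tilt [ 0.024  0.013 -1.   ] J [-0.61  0.6   0.52  1.53 -0.33  1.07  1.35]
```

Emit:
servo_tool --deltas '[[[-0.1,-0.1,0.3],0,0],[[0,0,0.2],0,0],[[0,0,0],0,0],[[0,0,0],0,0]]'

```text
clock: 16.12
position: [0.6655, 0.1166, 0.0654]
ee_rot: [0.778, 0.628, 0.014, 0.002]
ft_force: [-1.3, -0.9, 1.8]
grip_width: -0.002
```

Emit:
servo_tool --deltas '[[[0,0,0.2],0,0],[[0,0,0],0,0],[[0,0,0],0,0]]'

```text
clock: 16.37
position: [0.6657, 0.1167, 0.0637]
ee_rot: [0.778, 0.628, 0.014, 0.002]
ft_force: [-1.2, -0.4, 2.9]
grip_width: -0.002
```

Emit:
servo_tool --deltas '[[[0,0,0.2],0,0],[[0,0,0],0,0],[[0,0,0],0,0]]'

```text
clock: 16.62
position: [0.6657, 0.1167, 0.0619]
ee_rot: [0.778, 0.628, 0.014, 0.002]
ft_force: [-2.4, -0.1, 3.6]
grip_width: -0.001
```

Emit:
servo_tool --deltas '[[[0,0,0.2],0,0],[[0,0,0],0,0],[[0,0,0],0,0]]'

```text
clock: 16.87
position: [0.6658, 0.1167, 0.06]
ee_rot: [0.778, 0.628, 0.014, 0.002]
ft_force: [-1.4, -0.8, 4.9]
grip_width: -0.001
```

Emit:
servo_tool --deltas '[[[0,0,0.2],0,0],[[0,0,0],0,0],[[0,0,0],0,0]]'

```text
clock: 17.12
position: [0.6659, 0.1167, 0.0583]
ee_rot: [0.778, 0.628, 0.014, 0.002]
ft_force: [-1.0, 0.1, 5.7]
grip_width: 0.002
```

Emit:
servo_tool --deltas '[[[0,0,0.2],0,0],[[0,0,0],0,0],[[0,0,0],0,0],[[0,0,0],0,0],[[0,0,0],0,0],[[0,0,0],0,0]]'

```text
clock: 17.62
position: [0.6659, 0.1167, 0.0577]
ee_rot: [0.778, 0.628, 0.014, 0.002]
ft_force: [-2.7, -0.7, 4.5]
grip_width: 0.001
```

```bash
python3 -c "
from h import *
go(KEY[0]-.002,KEY[1],.056,77.3)
im,_,_=grab('scene'); s,_,_=grab('side')
a=cv2.resize(im[130:330,170:490],(640,400)); b=cv2.resize(s[110:260,230:470],(640,400),interpolation=cv2.INTER_CUBIC)
cv2.imwrite('pics/f.png',cv2.resize(np.vstack([a,b]),(480,600)))
go(KEY[0]-.002,KEY[1],.056,77.3)
"
```

```text
t 17.62 pos [0.6659 0.1167 0.0577] f [-2.7 -0.7  4.5] w 0.001 delta_cm [-0.04 -0.19  0.16] turn 0.008 tilt [ 0.025  0.015 -1.   ] J [-0.61  0.61  0.52  1.55 -0.34  1.05  1.35]
t 17.72 pos [0.666  0.1167 0.0577] f [-1.8 -0.4  6.2] w 0.002 delta_cm [-0.04 -0.2   0.17] turn 0.008 tilt [ 0.025  0.015 -1.   ] J [-0.61  0.61  0.52  1.54 -0.34  1.05  1.35]
```

View pics/f.png

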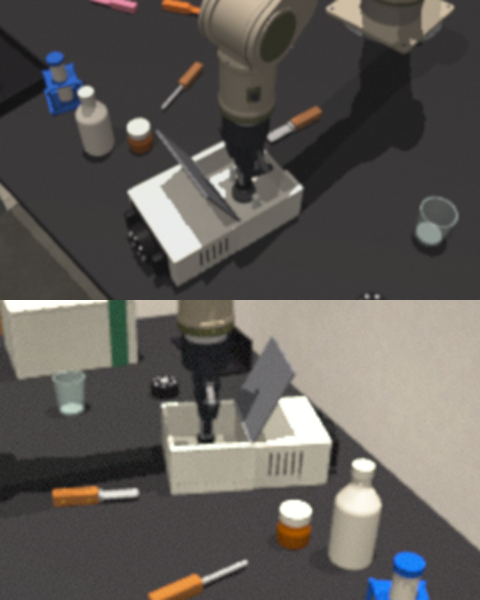

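Both views show the blade flat on the bench, the cover leaning back, the fingertips on the key and the bystanders in place. Idle rows let the tool creep up slightly, so I'll finish on one commanded row.

Emit:
servo_tool --deltas '[[[0,0,0.2],0,0]]'

```text
clock: 17.8
position: [0.666, 0.1166, 0.0562]
ee_rot: [0.778, 0.628, 0.014, 0.002]
ft_force: [-3.1, -1.0, 6.2]
grip_width: -0.001
```

```bash
python3 -c "
from h import *
for i in range(6):
    o=telemetry.get_obs(); print(o['clock'],np.round(o['position'],4),np.round(o['ft_force'],1)); eyes.camera('side')
"
```

```text
17.8 [0.666  0.1166 0.0562] [-3.1 -1.   6.2]
17.85 [0.666  0.1167 0.0558] [-2.3 -0.6  5.9]
17.9 [0.666  0.1167 0.0558] [-2.8 -0.7  6. ]
17.95 [0.666  0.1167 0.0559] [-2.4  0.2  6.9]
18.0 [0.666  0.1167 0.056 ] [-2.6  0.   5.6]
18.05 [0.666  0.1166 0.056 ] [-3.7  0.5  5.6]
```

Held steady at z = 0.056 with about 6 N, which matches 10 mm of travel, so I'm handing in.

```bash
python3 -c "
from h import *
print(order.hand_in()); go(.666,.1167,.056,77.3)"
```

```text
the job is handed in; nothing more can be done
None
the job is handed in; nothing more can be done
```

I finished the job and handed it in at about 18 s, while still holding the key at the gauge level; no verdict is reported.

**What I did:** I gripped the pry blade by its handle, slid it into the slot and lifted the cover to about 30°. I then swung the cover back to about 2.0 rad, worked out from the blade tip's position. The blade was set down flat about 6 cm in front of the pump, and I pressed the key with the closed fingertips.

**Last checks:**
- **Key:** the fingertips held steady at z = 0.056 m with about 5.6–6.9 N upward. That matches 10 mm of travel, where 6.3 N is expected. I never went below 0.0558 m, so the key stayed well away from its stop.
- **Scene:** the final pictures showed the cover leaning back and the blade flat and clear of the pump. The bystanders in view looked unmoved; I judged this by eye and did not measure it.
- **Disagreements:** while the arm idled, the key crept up about 1.4 mm, so I ended on one more 2 mm press, which held. There was also a sideways force of about 3 N and a tool tilt of about 0.03 rad at the key.

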